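# Shut the beam box and set the lamp dial

## Robot

A 6-joint arm with a two-finger parallel gripper is mounted at the origin on the work surface. World frame = base frame: x ahead of the robot, y to its left, z up, the work surface at z = 0. Lengths are in mm, angles in rad, forces in N, time in s.
With the tool pointing down it reaches from about 275 to 975 mm from the base axis. Payload 8.4 kg.
Tool frame: the origin (TCP) lies midway between the tips of the shut fingers; the grasp point (between the pads) lies 19 mm behind it; z points along the fingers, y is the direction in which the jaws open and shut (so a half turn about z gives the same grasp; the last joint's range is limited). The gripper opens to 92 mm and grips with 3 to 60 N. Pads are 20 mm wide; open, the fingers measure 128 mm over their backs; the gripper's body (75 mm by 189 mm) begins 69 mm behind the grasp point.
Start: joints at [1.272, 0.353, 1.633, -0, 1.155, -0.002], TCP at [182.787, 597.676, 214.583] pointing down, gripper open.
Joint ranges: [-2.63, 2.63], [-0.92, 2.1], [0.06, 2.66], [-1.3, 4.44], [0, 2.69], [-3.02, 3.02]. Speed limits (rad/s): [2.22, 2.22, 2.79, 3.14, 3.14, 3.14].

## Interface

Orientations are given as a unit quaternion [x, y, z, w].
In Python, from bench import robot gives the robot as it stands.
- The arm moves only by the tool drive_tool, never from a script. Its argument "rows" is a list of rows, each a list of 7 numbers: the shift along the world's x, y, z in cm, then the turn, a rotation vector about the world's x, y, z in rad, then the gripper's target within -1 to 1 (shut at 1, half-way at 0, fully open at -1). In form: [[x, y, z, wx, wy, wz, claw], ...]. A call has 1 to 20 rows; each row is the pose to reach, as a shift and turn from the pose commanded when the call began; what a row does not reach only later rows make up. A row lasts 1/8 s, in which the tool goes at most 62.5 mm and 10.7 degrees, less where a joint would pass 70% of its speed; a pose out of reach is approached as far as the arm can. A call with a gripper value outside its range is refused whole. The fingers move at their own pace and stop on an object; the grip force is fixed at half the most. Time passes only in rows, so rows that repeat a pose let the fingers close. It gives the time, the measured TCP pose, the force and the opening at its end, in the units of the state.
- robot.get_obs(): the state, without advancing time (a new reading comes with each control period).
- robot.read_camera(name): name is "scene" or "top" or "wrist"; returns (picture, depth): 400x640x3 uint8, red, green, blue; 400x640 float32, mm along the optical axis (not along the pixel's ray), 0 where there is no reading.
- robot.calibration(name): a dict with "camera_matrix" (3x3 intrinsics, pixels), "R" (3x3) and "t" (3): a world point X has camera coordinates R X + t. Camera axes: x right, y down, z forward; pixel columns grow to the right and rows downward; lengths in mm; the calibration is good to about 2 mm. A picture is of the moment at which its call begins: read the wrist's pose just before it. calibration takes no time and is no camera call; for the wrist camera it gives the pose at the moment of the call.
- robot.sign_off(): hands the job in, once; it reports no verdict.
The state is a dict: "clock": time; "q": joint angles; "qvel": joint speeds; "joint_torque": joint torques, N m; "eef_pos": TCP position; "tcp_rot": TCP orientation; "contact_force": force on the tool from outside, world axes, zero at the start; "moment": the same for the moment, N m; "grip_width": finger opening in mm.
Only numpy, scipy, OpenCV 4.12 (cv2) and the standard library are available. Lean on these libraries where they do the work, as an engineer would, in place of code of your own. Each camera call takes 0.05 s, during which the arm holds its last target.

## Task

Get the optical bench ready to switch on: take the lens tube out of the open beam box and stand it upright on the round pad in the empty bay of the tray, then slide the beam box's guard fully shut until its catch clicks. Only after that, turn the lamp dial clockwise, counting its clicks, to setting 7 (the seventh click from the zero stop) without ever going past it. Leave everything else where it is.

Things in the scene. Friction and masses are not known exactly. Their poses are not given: they have to be found in the camera images.
- tube: Black lens tube, loose, standing upright inside the open end of the beam box: a cylinder 40 mm in diameter (44 mm over the lowest 15 mm, 36 mm over the top 8 mm), 135 mm tall, about 0.25 kg. Origin at the centre of its underside, z up along it. It stands on the box's floor and sticks out 65 mm above the box's walls, in the way of the guard.
- pad: Round dark rubber pad, 48 mm across, 5 mm thick, fixed on the floor of the one empty bay of the tray; where the tube must stand. Origin at the centre of its underside, z up; its top is 5 mm above that.
- tray: Grey plastic tray, fixed, 200 mm (its x) by 85 mm (its y), 30 mm high, walls and floor 4 mm, two dividers of the same height make three bays side by side along its x, about 61 mm by 77 mm each, centred 64 mm apart. Origin at the centre of its underside. Which bay is empty varies; it may stand to the left or to the right of the beam box.
- beambox: White box, fixed, 150 mm (its x) by 300 mm (its y), 78 mm high, origin at the centre of its underside. -y half solid; +y half an open-topped well, 126 mm wide in x, y = 0 to 138 mm, floor 8 mm above the table, a 28 mm high pin in both far corners. Black guide strips along the long sides rise to 86 mm. Close outside its +y end a detector (45 mm wide) on a rod, at y = 150 to 176 mm, rises to 168 mm.
- guard (a joint): Travel of the guard, a dark steel plate 146 x 140 x 6 mm lying level on the beam box (top 86 mm above the table). 0 = parked over the solid half, 0.140 m = fully shut over the well, at its end stop. Slides along the box's +y with 1.5 N friction; a sprung catch resists from about 0.127 to 0.134 (6 to 8 N in all), then snaps it to 0.140 and holds it; let go earlier it springs back.
- guard_handle (a point): Point in the middle of the guard's handle, 110 mm above the table. The handle is an upright black bar in the middle of the guard, 80 mm long along the beam box's x, 16 mm thick along its y, 36 mm tall (from 86 to 122 mm above the table). Axes are those of the beam box.
- lampbox: Grey lamp controller, fixed, 190 (x) by 105 (y) by 60 mm high, origin at the centre of its underside. The dial's axis is 35 mm towards -x. 13 white ticks round the dial, 24 deg apart: settings 0 to 12; 0, 5, 10 longer. From above tick 0 lies 144 deg anticlockwise from the box's +x, ticks run clockwise, tick 7 lies 24 deg clockwise from +x; the gap faces -x. Left or right.
- dial (a joint): Angle of the lamp dial in rad, growing clockwise seen from above. Clicks (detents) at every 24 degrees = 0.4189 rad: setting n reads 0.4189 n; stop at 0 and at 12. Setting 7 reads 2.932. It starts at rest on a click from 0 to 3 (rarely balanced between two). Each click takes about 0.14 N m; let go, it snaps into the nearest click.
- dial_grip (a point): Point on the dial's axis at the height to grip, 94 mm above the table. The dial is a black disc 72 mm across whose top is 72 mm above the table, carrying a grip bar 68 mm long, 16 mm thick and 34 mm tall (from 72 to 106 mm above the table). Its x axis runs along the bar towards the pointer end, z up; it turns with the dial.
- dial_pointer (a point): Middle of the pointer end of the dial's bar, 34 mm from the axis, 94 mm above the table: the end with a white line on its top and end face. It points at the tick of the present setting.
- objective_a: Steel objective lens standing in one bay of the tray, 38 mm across, 60 mm tall, loose; bystander, not to be moved. Origin at the centre of its underside.
- objective_b: Steel objective lens standing in another bay of the tray, 44 mm across, 50 mm tall, loose; bystander. Origin at the centre of its underside.
- eyepiece: Black eyepiece, 38 mm across, 45 mm tall, standing loose on top of the lamp controller about 95 mm from the dial's axis; bystander. Origin at the centre of its underside.
- jar: Jar, 52 mm across, 75 mm tall, standing loose on the table; bystander. Origin at the centre of its underside.
- post: Bright steel post, 25 mm across, 75 mm tall, standing loose on the table; bystander. Origin at the centre of its underside.
- driver: Screwdriver, 180 mm long, lying loose between the robot and the beam box; bystander. Origin on its underside near its middle, x along it to the tip.
- filtercase: Grey plastic filter case, 70 by 50 mm, 28 mm high, loose on the table; bystander. Origin at the centre of its underside.
- clamp: Aluminium post clamp, 60 by 32 mm foot, 62 mm tall, loose on the table; bystander. Origin at the centre of its underside.
Not all that is in view belongs to the job. What is shaped like the lampbox but pink is not meant.

How it is judged:
By the outcome, as a careful person would: the job done as asked, in the order asked, and still so for the second after the job is handed in, with the robot touching nothing.
It also fails if it takes over 72 s, if anything falls off the work surface, if the arm or the gripper's body presses on something with over 40 N, if the wrist force passes 120 N, or if a joint passes its speed limit or range.

## Working session

There is one attempt and no reset: what is moved stays moved. The work goes in short steps, Python scripts to look and compute and a tool call to move; the robot and the scene stay as the last step left them, time stands still between calls to the robot, and variables do not carry over. Pictures are saved under pics/ and viewed, and the job is handed in when it is done.

Besides the shell and the picture viewer there is one more tool, called after "Call:" as name([rows], argument=value, ...), one row to a line, values as JSON. drive_tool: Moves the arm, as the interface text tells. Its arguments: {"type":"object","properties":{"rows":{"type":"array","items":{"type":"array","items":{"type":"number"}}}},"required":["rows"]}

```bash
mkdir -p pics; ls
python3 - <<'E'
from bench import robot
import cv2,numpy as np
print(robot.get_obs())
for n in ("scene","top"):
    p,d=robot.read_camera(n); np.savez(f"pics/{n}0.npz",p=p,d=d)
    cv2.imwrite(f"pics/{n}0.png",p[:,:,::-1])
    print(n,robot.calibration(n))
E
```

```text
pics
{'clock': 0.0, 'q': array([ 1.27155819e+00,  3.53651908e-01,  1.63413841e+00, -1.43175449e-05,
        1.15518304e+00, -2.37604488e-03]), 'qvel': array([ 0.00112741,  0.00011228, -0.00128581,  0.00255405, -0.00062898,
       -0.0009552 ]), 'joint_torque': array([ 2.99327279e-03, -5.93859136e+01, -3.34200382e+01,  6.99589122e-02,
        2.35515414e-02, -1.01719531e-04]), 'eef_pos': array([182.66952114, 597.19075932, 213.85951089]), 'tcp_rot': array([ 1.47883714e-01,  9.89004515e-01, -6.83499872e-04, -9.72427123e-05]), 'contact_force': array([0.19343383, 0.19734642, 0.11152789]), 'moment': array([ 0.02922135,  0.0086296 , -0.00378312]), 'grip_width': 92.08083869548734}
scene {'camera_matrix': array([[453.52763475,   0.        , 329.42855008],
       [  0.        , 453.52763475, 202.47686318],
       [  0.        ,   0.        ,   1.        ]]), 'R': array([[ 0.88371614,  0.46799071,  0.00552021],
       [ 0.32065978, -0.59683251, -0.73550544],
       [-0.34091507,  0.65174814, -0.67749632]]), 't': array([-470.87162176,  -43.33138426, 1613.0194611 ])}
top {'camera_matrix': array([[444.62987144,   0.        , 321.86130135],
       [  0.        , 444.62987144, 202.74614493],
       [  0.        ,   0.        ,   1.        ]]), 'R': array([[ 0.02406877, -0.9996462 ,  0.01132084],
       [-0.99820305, -0.02465254, -0.05461619],
       [ 0.05487596, -0.00998596, -0.99844324]]), 't': array([  97.71932927,  486.95272217, 1241.18252082])}
```

View pics/scene0.png

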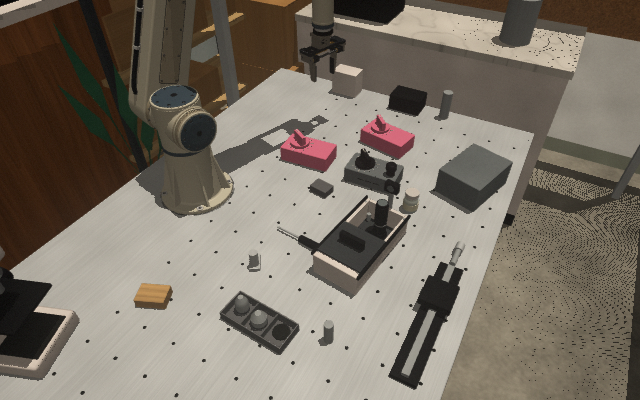

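View pics/top0.png

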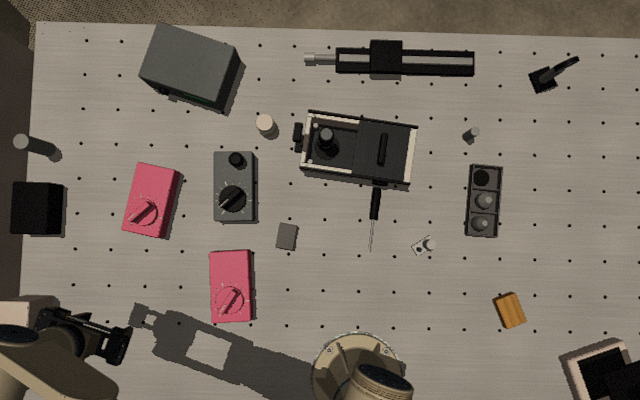

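The top view shows the grey lampbox at (235,187), with pink decoys at (150,200) and (231,285). The beam box is at (358,150), with the tube at (325,140) and the guard handle at (382,150). The tray is at (483,200) and its empty bay has the dark pad at (481,178). The grey lampbox is the one meant, so I'll confirm it with enlarged crops and then measure.

```bash
cat > h.py <<'E'
import numpy as np,cv2
from bench import robot
def cloud(n,d):
    c=robot.calibration(n);K=np.array(c["camera_matrix"]);R=np.array(c["R"]);t=np.array(c["t"])
    v,u=np.mgrid[0:d.shape[0],0:d.shape[1]]
    P=np.stack([(u-K[0,2])/K[0,0]*d,(v-K[1,2])/K[1,1]*d,d],-1)
    return (P-t)@R
def proj(n,X,c=None):
    c=c or robot.calibration(n);K=c["camera_matrix"];q=np.atleast_2d(X)@np.array(c["R"]).T+c["t"]
    q=q@K.T; return q[:,:2]/q[:,2:]
E
python3 - <<'E'
from h import *
z=np.load("pics/top0.npz");p=z["p"];d=z["d"]
C=cloud("top",d);np.save("pics/C.npy",C)
def crop(p,x0,y0,x1,y1,s,name): cv2.imwrite(name,cv2.resize(p[y0:y1,x0:x1,::-1],None,fx=s,fy=s,interpolation=cv2.INTER_CUBIC))
crop(p,200,140,270,235,6,"pics/lamp.png")
crop(p,290,100,430,195,5,"pics/box.png")
crop(p,455,155,515,245,6,"pics/tray.png")
def reg(name,x0,y0,x1,y1,zl,zh):
    c=C[y0:y1,x0:x1].reshape(-1,3);dd=d[y0:y1,x0:x1].ravel()
    m=(dd>0)&(c[:,2]>zl)&(c[:,2]<zh);c=c[m]
    r=cv2.minAreaRect(c[:,:2].astype(np.float32))
    print(name,len(c),c.mean(0).round(1),"rect",np.round(r[0],1),np.round(r[1],1),round(r[2],1),c.min(0).round(),c.max(0).round())
reg("table",400,260,470,290,-50,50)
reg("tube",310,120,345,160,135,160)
reg("handle",360,120,405,180,112,135)
reg("guard",350,110,420,190,80,100)
reg("lamp",205,140,265,230,52,66)
reg("dialbar",215,175,255,220,98,115)
reg("dialdisc",215,175,255,220,68,80)
reg("eyepiece",225,148,250,172,95,120)
reg("tray",460,160,510,240,24,36)
reg("pad",470,165,492,190,5,14)
reg("objs",465,185,502,240,44,70)
reg("detector",290,115,306,160,150,185)
E
```

```text
table 2092 [ 289.6 -214.4    0.4] rect [ 289.4 -214.6] [ 82.8 199.4] 1.4 [ 247. -314.   -8.] [ 333. -115.    9.]
tube 171 [652.9 105.7 142.9] rect [652.5 105.6] [35.4 35.5] 50.5 [636.  86. 135.] [672. 125. 148.]
handle 197 [625.4 -42.5 121.3] rect [625.8 -43.2] [16.7 78.1] 82.4 [586. -55. 112.] [665. -31. 129.]
guard 3052 [626.3 -44.7  86.2] rect [626.9 -40.5] [182.9 163.6] 83.1 [ 536. -140.   80.] [717.  41. 100.]
lamp 1904 [525.5 352.6  60.3] rect [523.5 352.9] [189.7 103.2] 2.1 [428. 299.  52.] [619. 408.  66.]
dialbar 165 [487.7 352.3 105.9] rect [488.  352.9] [16.8 67.1] 45.1 [462. 325.  99.] [515. 382. 113.]
dialdisc 364 [486.8 350.6  72.9] rect [488.2 351.8] [70.3 69.5] 2.1 [453. 317.  68.] [523. 387.  80.]
eyepiece 166 [589.5 341.  104.1] rect [589.9 342.2] [36.  36.9] 14.2 [571. 324.  95.] [608. 361. 111.]
tray 505 [ 499.7 -342.1   29.1] rect [ 503.3 -344.6] [ 88.9 199.8] 85.9 [ 402. -395.   24.] [ 605. -294.   36.]
pad 271 [ 570.5 -342.1    8.9] rect [ 568.9 -340.7] [68.4 62.7] 0.6 [ 535. -372.    5.] [ 603. -309.   14.]
objs 226 [ 469.3 -333.9   53.2] rect [ 469.7 -336.8] [33.  98.9] 74.7 [ 421. -360.   44.] [ 518. -312.   70.]
detector 159 [653.1 177.6 166.7] rect [654.2 177.4] [20.9 45.3] 83.4 [631. 166. 153.] [677. 189. 172.]
```

View pics/lamp.png

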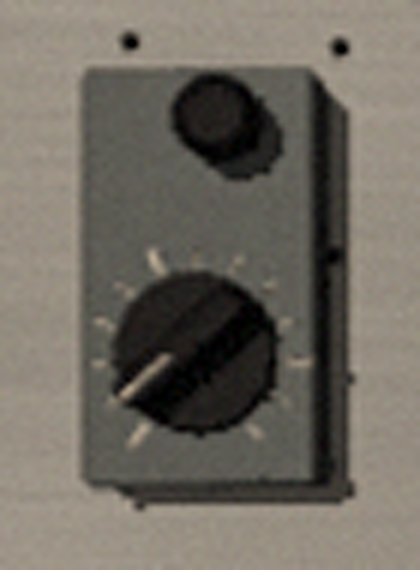

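View pics/box.png

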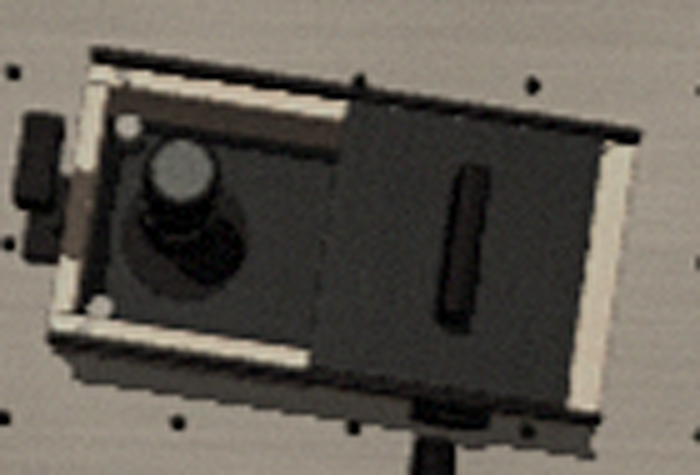

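View pics/tray.png

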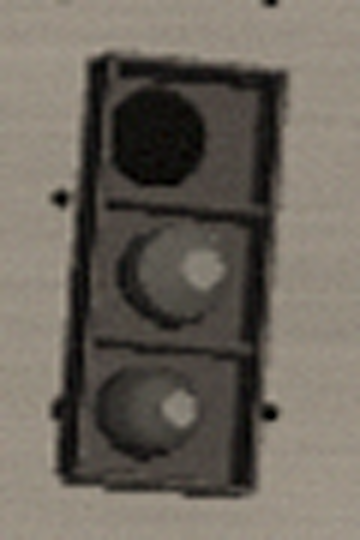

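```bash
cat >> h.py <<'E'
def unproj(n,u,v,z,c=None):
    c=c or robot.calibration(n);K=np.array(c["camera_matrix"]);R=np.array(c["R"]);t=np.array(c["t"])
    r=R.T@np.linalg.solve(K,[u,v,1]);o=-R.T@t
    return o+r*(z-o[2])/r[2]
E
python3 - <<'E'
from h import *
z=np.load("pics/top0.npz");p=z["p"];d=z["d"]
g=p.max(2).astype(int)
m=np.zeros_like(g,np.uint8);m[163:192,470:494]=(g[163:192,470:494]<26)
n,l,s,c=cv2.connectedComponentsWithStats(m)
for i in range(1,n):
    if s[i,4]>30: print(s[i],c[i],unproj("top",*c[i],9))
# tray rim: hull
C=np.load("pics/C.npy")
for (u,v) in [(455+105/6,155+60/6),(455+283/6,155+75/6),(455+65/6,155+480/6),(455+250/6,155+490/6)]: print(unproj("top",u,v,30).round(1))
# other view scene: pad, dial
zs=np.load("pics/scene0.npz");ps=zs["p"]
for nm,X in dict(pad=[568,-342,9],dial=[488,352,106],tube=[653,106,143],handle=[626,-43,122]).items(): print(nm,proj("scene",X).round(1))
def crop(p,x0,y0,x1,y1,s): return cv2.resize(p[y0:y1,x0:x1,::-1],None,fx=s,fy=s,interpolation=cv2.INTER_CUBIC)
a=crop(ps,335,140,415,200,5);b=crop(ps,215,285,305,360,5)
cv2.imwrite("pics/sl.png",a);cv2.imwrite("pics/st.png",b)
# dial bar fit
Cd=C[175:220,215:255].reshape(-1,3);q=Cd[(Cd[:,2]>95)&(Cd[:,2]<115)][:,:2]
w,V=np.linalg.eigh(np.cov(q.T));print("bar angle",np.degrees(np.arctan2(V[1,1],V[0,1]))%180,np.sqrt(w),q.mean(0))
Cl=C[140:235,205:265].reshape(-1,3);q=Cl[(Cl[:,2]>54)&(Cl[:,2]<66)][:,:2].astype(np.float32)
print(cv2.minAreaRect(q));
E
```

```text
[470 165   3  27  40] [470.5  175.75] [ 572.08951268 -311.97640196    9.        ]
[474 170  15  16 192] [480.64583333 177.78125   ] [ 567.01012524 -341.01741522    9.        ]
[ 599.9 -310.2   30. ]
[ 595.  -393.8   30. ]
[ 403.6 -292.6   30. ]
[ 401.  -378.8   30. ]
pad [[280.3 330.6]]
dial [[365. 153.]]
tube [[381.5 201.7]]
handle [[351.6 235.3]]
bar angle 134.25115164928874 [ 4.83397967 19.28427904] [487.51579735 352.12472349]
((523.4869384765625, 352.8813781738281), (189.70443725585938, 103.21424102783203), 2.096147060394287)
```

Run:
```python
import cv2,numpy as np
a=cv2.imread("pics/sl.png");b=cv2.imread("pics/st.png")
h=max(a.shape[0],b.shape[0]);f=lambda i:cv2.copyMakeBorder(i,0,h-i.shape[0],0,0,cv2.BORDER_CONSTANT)
o=np.hstack([f(a),f(b)]);cv2.imwrite("pics/slt.png",cv2.resize(o,(o.shape[1]*9//10,o.shape[0]*9//10)))
```

```text
(no output)
```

View pics/slt.png

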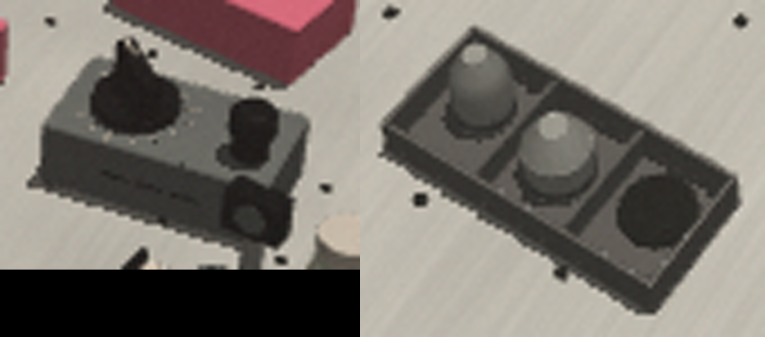

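The scene crop shows the empty bay at the far end of the tray with its dark pad. In the lamp crop the pointer end is at the left rear. The bar angle relative to the lampbox comes out at about 132 deg, between ticks 0 and 1, so I'll re-check that with the wrist camera. Next I measure the pad in the scene view and the start position for the tube.

Run:
```python
from h import *
zs=np.load("pics/scene0.npz");ps=zs["p"];ds=zs["d"]
g=ps.max(2).astype(int)
for thr in (30,36,42,48):
    m=np.zeros_like(g,np.uint8);m[318:345,268:294]=(g[318:345,268:294]<thr)
    n,l,s,c=cv2.connectedComponentsWithStats(m)
    for i in range(1,n):
        if s[i,4]>60: print(thr,s[i],c[i].round(1),unproj("scene",*c[i],9).round(1))
Cs=cloud("scene",ds)
def reg(name,x0,y0,x1,y1,zl,zh):
    c=Cs[y0:y1,x0:x1].reshape(-1,3);c=c[(c[:,2]>zl)&(c[:,2]<zh)]
    r=cv2.minAreaRect(c[:,:2].astype(np.float32));print(name,len(c),c.mean(0).round(1),np.round(r[0],1),np.round(r[1],1),round(r[2],1))
reg("tray",215,285,305,355,24,36)
reg("tube",370,190,395,215,138,150)
reg("handle",335,225,370,250,115,128)
reg("lamp",335,145,415,200,54,66)
reg("bar",350,145,375,165,98,112)
# tray edges (top cam) using depth: rows of rim points
C=np.load("pics/C.npy")
c=C[155:245,455:515].reshape(-1,3);c=c[(c[:,2]>20)&(c[:,2]<36)]
print("tray top",cv2.minAreaRect(c[:,:2].astype(np.float32)))
# tube circle from top
from scipy.optimize import least_squares
c=C[120:160,310:345].reshape(-1,3);c=c[(c[:,2]>138)&(c[:,2]<150)];print("tube top mean",c.mean(0),(c.min(0)+c.max(0))/2)
```

```text
48 [272 324  18  16 220] [280.4 331.6] [ 569.8 -344.5    9. ]
tray 629 [ 505.7 -349.1   28.9] [ 504.6 -347.4] [ 88.2 202.2] 85.6
tube 107 [657.4 109.7 142.8] [655.3 126.1] [33.9 85.1] 3.8
handle 145 [630.5 -48.6 121. ] [628.7 -46.7] [19.2 80.3] 81.6
lamp 676 [533.5 342.1  59.9] [526.9 331.6] [258.  312.6] 28.0
bar 63 [492.9 346.2 105.1] [491.  348.4] [16.5 69.6] 44.4
tray top ((503.20928955078125, -345.3997497558594), (89.61260223388672, 199.9420166015625), 85.6710433959961)
tube top mean [653.78277138 105.30813414 143.56950118] [654.06582035 104.53760917 143.1647884 ]
```

Call:
drive_tool([
  [2,-2,1.5,0,0,-0.07,-1],
  [5.5,-5.3,3,0,0,-0.15,-1],
  [9.5,-9.1,5,0,0,-0.25,-1],
  [13.5,-13,7,0,0,-0.36,-1],
  [17.5,-16.8,9,0,0,-0.47,-1],
  [21,-20.2,10.5,0,0,-0.57,-1],
  [24,-23,11.2,0,0,-0.65,-1],
  [25.7,-24.7,11.6,0,0,-0.7,-1],
  [25.7,-24.7,11.6,0,0,-0.7,-1],
  [25.7,-24.7,11.6,0,0,-0.7,-1],
])

```text
clock: 1.35
eef_pos: [439.2, 350.9, 330.2]
tcp_rot: [0.478, 0.879, -0.0, -0.0]
contact_force: [-0.4, -0.3, -0.2]
grip_width: 91.9
```

```bash
cat >> h.py <<'E'
def snap(n,name):
    o=robot.get_obs();c=robot.calibration(n);p,d=robot.read_camera(n)
    np.savez(f"pics/{name}.npz",p=p,d=d,K=c["camera_matrix"],R=c["R"],t=c["t"]);cv2.imwrite(f"pics/{name}.png",p[:,:,::-1])
    return p,d,c
def cloudc(d,c):
    K=np.array(c["camera_matrix"]);R=np.array(c["R"]);t=np.array(c["t"])
    v,u=np.mgrid[0:d.shape[0],0:d.shape[1]]
    P=np.stack([(u-K[0,2])/K[0,0]*d,(v-K[1,2])/K[1,1]*d,d],-1)
    return (P-t)@R
E
python3 - <<'E'
from h import *
p,d,c=snap("wrist","w1");o=robot.get_obs();print(o["clock"],o["eef_pos"],o["tcp_rot"],o["q"]);print("cam pos",-np.array(c["R"]).T@c["t"],c["R"])
print(proj("wrist",[[488,352,106],[523,353,60]],c))
E
```

```text
1.4 [439.01613377 351.13756107 330.1495611 ] [ 4.77436262e-01  8.78666279e-01 -2.99661342e-04 -3.10828601e-04] [6.71751852e-01 1.64116732e-01 1.62659046e+00 3.46439944e-04
 1.35168002e+00 9.63494493e-02]
cam pos [392.82727535 421.32852426 499.73584   ] [[ 0.83972042  0.54301283 -0.00258758]
 [ 0.51921646 -0.80150789  0.29664688]
 [ 0.1590091  -0.25044396 -0.95498373]]
[[360.59437061 192.82552686]
 [379.86707608 196.82223046]]
```

View pics/w1.png

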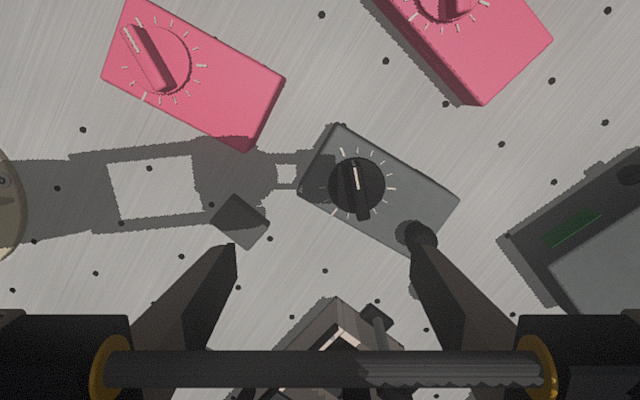

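Run:
```python
from h import *
z=np.load("pics/w1.npz");p=z["p"];d=z["d"];c={"camera_matrix":z["K"],"R":z["R"],"t":z["t"]}
# overlay predicted tick positions
best=(488,352.5,2.1)
im=cv2.resize(p[130:240,295:415,::-1],None,fx=6,fy=6,interpolation=cv2.INTER_CUBIC)
for n in range(13):
    a=np.radians(2.1+144-24*n);X=[488+46*np.cos(a),352.5+46*np.sin(a),60]
    q=(proj("wrist",X,c)[0]-[295,130])*6+3
    cv2.putText(im,str(n),tuple(int(i) for i in q),0,.5,(0,255,255),1)
cv2.imwrite("pics/w1c.png",im[:600])
C=cloudc(d,c);Cr=C[130:250,295:465].reshape(-1,3)
q=Cr[(Cr[:,2]>54)&(Cr[:,2]<66)][:,:2].astype(np.float32);print("lamp",cv2.minAreaRect(q))
q=C[140:230,320:395].reshape(-1,3);q=q[(q[:,2]>98)&(q[:,2]<113)];r=cv2.minAreaRect(q[:,:2].astype(np.float32));print("bar",r)
q=C[140:230,320:395].reshape(-1,3);q=q[(q[:,2]>68)&(q[:,2]<78)];print("disc",cv2.minAreaRect(q[:,:2].astype(np.float32)))
```

```text
lamp ((521.7382202148438, 350.42755126953125), (189.5768280029297, 105.25444030761719), 2.226792573928833)
bar ((486.8981628417969, 349.4992980957031), (16.054201126098633, 68.83407592773438), 44.55586624145508)
disc ((486.761474609375, 349.7456359863281), (70.05563354492188, 70.31282043457031), 34.86482620239258)
```

View pics/w1c.png

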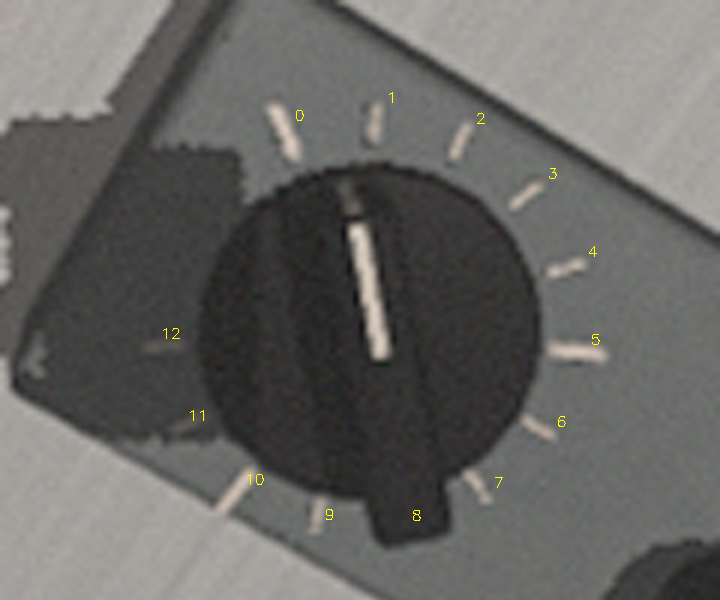

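The crop shows the pointer's white line aimed between ticks 0 and 1, which means it starts balanced at about setting 0.5. All the ticks sit where predicted, and tick 7 is at crop (478,487). Now I'll go to the tube.

Call:
drive_tool([
  [1.5,-1.8,0,0,0,-0.07,-1],
  [5,-5.7,-0.5,0,0,-0.17,-1],
  [9,-10.3,-1,0,0,-0.3,-1],
  [13,-15,-1.5,0,0,-0.44,-1],
  [17,-19.5,-2,0,0,-0.56,-1],
  [20,-23,-2,0,0,-0.66,-1],
  [21.4,-24.6,-2,0,0,-0.708,-1],
  [21.4,-24.6,-2,0,0,-0.708,-1],
  [21.4,-24.6,-2,0,0,-0.708,-1],
])

```text
clock: 2.52
eef_pos: [652.8, 106.3, 310.6]
tcp_rot: [0.752, 0.659, -0.0, -0.0]
contact_force: [-0.5, -1.4, -0.5]
grip_width: 91.8
```

Run:
```python
from h import *
p,d,c=snap("wrist","w2");o=robot.get_obs();print(o["clock"],o["eef_pos"],o["tcp_rot"],o["q"])
print(proj("wrist",[[653.5,105,143],[626,-43,122],[653,177,168]],c))
C=cloudc(d,c).reshape(-1,3)
def R(n,cx,cy,r,zl,zh):
    q=C[(abs(C[:,0]-cx)<r)&(abs(C[:,1]-cy)<r)&(C[:,2]>zl)&(C[:,2]<zh)]
    print(n,len(q),q.mean(0) if len(q) else '', cv2.minAreaRect(q[:,:2].astype(np.float32)) if len(q)>3 else '')
R("tube",653,105,28,136,150);R("handle",626,-43,55,115,130);R("det",653,177,35,160,175);
```

```text
2.575 [652.87636544 106.32802344 310.74716317] [ 7.51954628e-01  6.59214813e-01  4.42128869e-05 -2.56053695e-04] [1.58914665e-01 3.40947533e-01 1.43772226e+00 4.91242018e-04
 1.36312040e+00 2.90061423e-01]
[[325.00818966 183.4080123 ]
 [318.02304522 304.86084256]
 [313.51988612 109.1641748 ]]
tube 1032 [653.36861902 103.19468604 142.92152248] ((653.1405639648438, 102.5565185546875), (34.92374038696289, 34.81254959106445), 38.794986724853516)
handle 948 [625.41887022 -44.4629057  120.88188063] ((625.5336303710938, -45.466514587402344), (16.972383499145508, 79.69690704345703), 82.6346435546875)
det 1249 [653.51435581 174.83944715 166.87698036] ((653.291748046875, 174.17434692382812), (20.493131637573242, 44.1698112487793), 82.42808532714844)
```

View pics/w2.png

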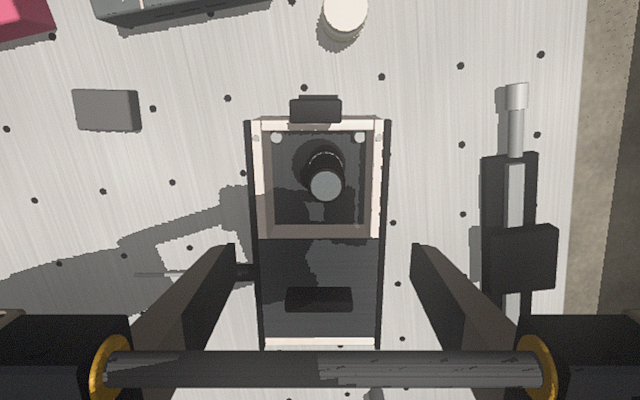

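Tube top is at wrist pixel (326,185), guard handle at (318,299) and detector at (315,108). The wrist depth gives the tube centre as (653.2, 102.8). I descend around it now.

Call:
drive_tool([
  [0,-0.35,-1.5,0,0,0,-1],
  [0,-0.35,-5,0,0,0,-1],
  [0,-0.35,-9,0,0,0,-1],
  [0,-0.35,-13,0,0,0,-1],
  [0,-0.35,-16.5,0,0,0,-1],
  [0,-0.35,-19.5,0,0,0,-1],
  [0,-0.35,-21,0,0,0,-1],
  [0,-0.35,-21.45,0,0,0,-1],
  [0,-0.35,-21.45,0,0,0,-0.3],
  [0,-0.35,-21.45,0,0,0,0.2],
  [0,-0.35,-21.45,0,0,0,0.5],
  [0,-0.35,-21.45,0,0,0,1],
  [0,-0.35,-21.45,0,0,0,1],
  [0,-0.35,-21.45,0,0,0,1],
  [0,-0.35,-21.45,0,0,0,1],
])

```text
clock: 4.45
eef_pos: [653.9, 101.2, 96.2]
tcp_rot: [0.753, 0.658, 0.0, 0.0]
contact_force: [0.1, -0.1, 1.7]
grip_width: 39.1
```

Call:
drive_tool([
  [0,0,0.5,0,0,0,1],
  [0,0,2,0,0,0,1],
  [0,0,5,0,0,0,1],
  [0,0,9,0,0,0,1],
  [0,0,13,0,0,0,1],
  [-0.2,-0.7,15.5,0,0,0,1],
  [-1,-2.8,16.5,0,0,0,1],
  [-2.3,-6.5,17,0,0,0,1],
  [-4,-11,17,0,0,0,1],
  [-5.7,-16,17,0,0,0,1],
  [-7.5,-21,17,0,0,0,1],
  [-9.2,-26,17,0,0,0,1],
  [-11,-31,17,0,0,0,1],
  [-12.7,-36,17,0,0,0,1],
  [-14.2,-40.5,17,0,0,0,1],
  [-15.3,-43.5,17,0,0,0,1],
  [-15.7,-44.7,17,0,0,0,1],
  [-15.7,-44.7,17,0,0,0,1],
  [-15.7,-44.7,17,0,0,0,1],
])

```text
clock: 6.82
eef_pos: [496.8, -344.9, 265.9]
tcp_rot: [0.753, 0.658, 0.0, -0.0]
contact_force: [0.4, -0.6, -2.1]
grip_width: 39.4
```

Run:
```python
from h import *
p,d,c=snap("wrist","w3");o=robot.get_obs();print(o["clock"],o["eef_pos"],o["tcp_rot"],o["q"],o["contact_force"])
print(proj("wrist",[[567,-343,9]],c))
```

```text
6.875 [ 497.01955384 -344.71958426  265.98309669] [ 7.52517158e-01  6.58572586e-01  1.11070419e-04 -2.53043604e-04] [-6.09080149e-01  2.78239163e-01  1.62111386e+00  3.56306370e-04
  1.24267748e+00 -4.76239447e-01] [ 1.03648516 -0.21368171 -2.52867621]
[[381.44484947 155.35529147]]
```

View pics/w3.png

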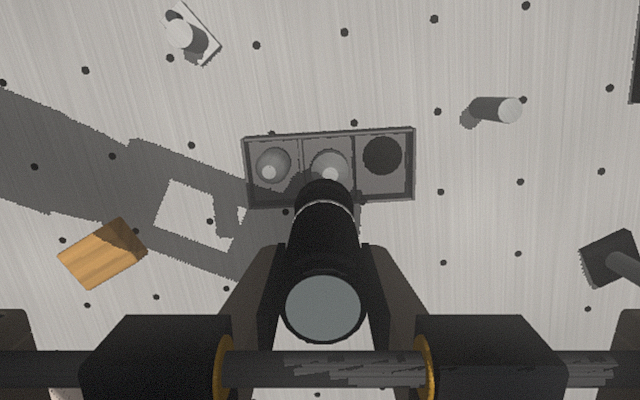

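The tube is held upright. The pad is seen at wrist pixel (382,155), near the middle of the right-hand bay.

Run:
```python
from h import *
z=np.load("pics/w3.npz");p=z["p"];d=z["d"];c={"camera_matrix":z["K"],"R":z["R"],"t":z["t"]}
g=p.max(2).astype(int)
for thr in (35,40,45):
    m=np.zeros_like(g,np.uint8);m[130:180,358:408]=(g[130:180,358:408]<thr)
    n,l,s,ce=cv2.connectedComponentsWithStats(m)
    for i in range(1,n):
        if s[i,4]>200: print(thr,s[i],ce[i].round(1),unproj("wrist",*ce[i],9,c).round(1))
C=cloudc(d,c).reshape(-1,3)
q=C[(abs(C[:,0]-503)<125)&(abs(C[:,1]+345)<65)&(C[:,2]>24)&(C[:,2]<34)];print(cv2.minAreaRect(q[:,:2].astype(np.float32)))
q=C[(abs(C[:,0]-567)<15)&(abs(C[:,1]+343)<15)&(C[:,2]<34)];print(q[:,2].mean())
# held tube axis
C2=cloudc(d,c)
q=C2[280:335,290:355].reshape(-1,3);q=q[(q[:,2]>300)&(q[:,2]<330)];print("tubetop",len(q),cv2.minEnclosingCircle(q[:,:2].astype(np.float32)),q.mean(0))
q=C2[170:270,290:365].reshape(-1,3);q=q[(q[:,2]>150)&(q[:,2]<330)]
for lo in range(170,300,15):
    s=q[(q[:,2]>lo)&(q[:,2]<lo+15)]
    if len(s)>20: print(lo,len(s),s.min(0).round(1),s.max(0).round(1))
```

```text
((502.2685852050781, -348.4934997558594), (85.46894836425781, 200.2458953857422), 85.89508819580078)
8.6016610916307
tubetop 3552 ((496.0652770996094, -343.40826416015625), 17.67778778076172) [ 496.02895635 -342.49775256  312.97741644]
170 102 [ 476.  -340.   177.4] [ 517.5 -321.7  185. ]
185 496 [ 475. -347.  185.] [ 517.8 -321.7  200. ]
200 307 [ 477.6 -342.4  200. ] [ 516.1 -323.3  214.9]
215 301 [ 478.  -340.6  215.1] [ 515.6 -323.2  230. ]
230 523 [ 477.2 -342.3  230. ] [ 516.2 -322.9  245. ]
245 542 [ 478.1 -342.3  245. ] [ 516.  -323.2  260. ]
260 721 [ 480.4 -342.6  260. ] [ 518.4 -322.9  275. ]
275 853 [ 481.9 -342.2  275. ] [ 517.3 -322.9  290. ]
290 1327 [ 483.5 -340.3  290. ] [ 515.5 -322.9  305. ]
```

Run:
```python
from h import *
z=np.load("pics/w3.npz");p=z["p"];c={"camera_matrix":z["K"],"R":z["R"],"t":z["t"]}
g=p.max(2).astype(int)
print(g[155,350:416:2]);print(g[128:205:2,382])
for thr in (50,55,60):
    m=np.zeros_like(g,np.uint8);m[130:185,358:408]=(g[130:185,358:408]<thr)
    n,l,s,ce=cv2.connectedComponentsWithStats(m)
    for i in range(1,n):
        if s[i,4]>200:
            cn=max(cv2.findContours((l==i).astype(np.uint8),0,1)[0],key=len)
            e=cv2.fitEllipse(cn); print(thr,s[i],ce[i].round(1),unproj("wrist",*ce[i],9,c).round(1),e)
cv2.imwrite("pics/w3c.png",cv2.resize(p[120:210,340:420,::-1],None,fx=6,fy=6,interpolation=cv2.INTER_CUBIC))
```

```text
[122  94  58 114 118 114  90  55  59  53  54  58  54  57  57  54  57  57
  61  61  60  66  66  58  60  63 106 100  72  69  68  69 115]
[ 63  88 120  88  69  65  59  62  58  61  55  64  59  62  57  58  57  56
  56  55  54  59  55  61 121 111 110 115 114 113 109 116 117  59  64  61
 124 155 185]
60 [363 137  38  38 636] [377.7 159.1] [ 562.1 -347.     9. ] ((378.90655517578125, 157.13992309570312), (30.435239791870117, 36.53714370727539), 136.011474609375)
```

View pics/w3c.png

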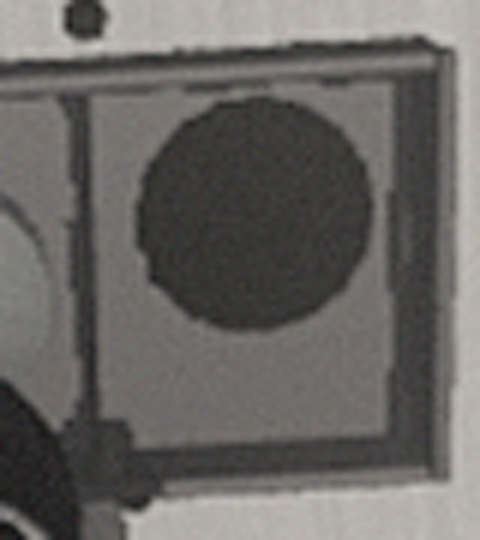

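Run:
```python
from h import *
z=np.load("pics/w3.npz");c={"camera_matrix":z["K"],"R":z["R"],"t":z["t"]}
for u,v in [(255,213.5),(137,213),(373,213),(255,97),(255,330)]: print(unproj("wrist",340+u/6-.42,120+v/6-.42,9,c).round(1))
```

```text
[ 567.8 -342.9    9. ]
[ 544.3 -339.6    9. ]
[ 591.3 -345.9    9. ]
[ 569.7 -319.8    9. ]
[ 565.8 -366.8    9. ]
```

Call:
drive_tool([
  [1.5,0,0,0,0,0,1],
  [4,0,0,0,0,0,1],
  [6.2,0,-0.5,0,0,0,1],
  [7.1,0,-2,0,0,0,1],
  [7.15,0,-5,0,0,0,1],
  [7.15,0,-9,0,0,0,1],
  [7.15,0,-12.5,0,0,0,1],
  [7.15,0,-14.8,0,0,0,1],
  [7.15,0,-16,0,0,0,1],
  [7.15,0,-16.4,0,0,0,1],
  [7.15,0,-16.4,0,0,0,1],
  [7.15,0,-16.4,0,0,0,1],
])

```text
clock: 8.38
eef_pos: [568.9, -346.2, 103.1]
tcp_rot: [0.753, 0.658, 0.0, 0.001]
contact_force: [0.5, 0.6, -2.4]
grip_width: 39.2
```

Run:
```python
from h import *
p,d,c=snap("wrist","w4");o=robot.get_obs();print(o["clock"],o["eef_pos"],o["contact_force"])
p,d,c=snap("scene","s4");cv2.imwrite("pics/s4c.png",cv2.resize(p[270:365,215:315,::-1],None,fx=6,fy=6,interpolation=cv2.INTER_CUBIC))
```

```text
8.425 [ 568.82657439 -346.14791895  103.09806888] [ 0.55470272  0.33135323 -2.36777951]
```

View pics/s4c.png

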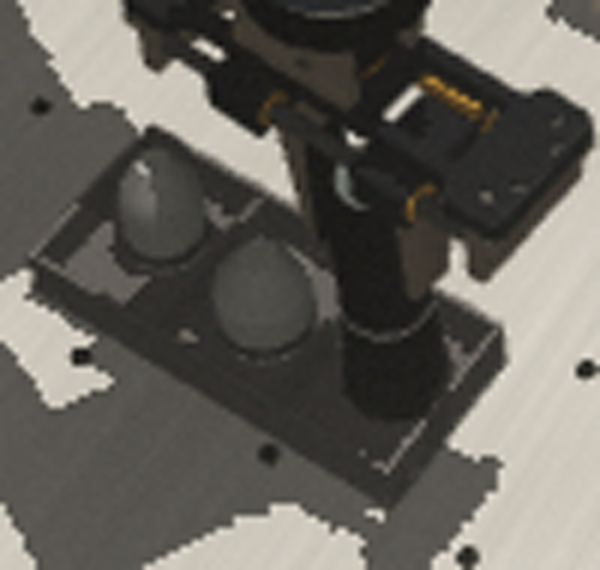

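The tube hangs over the pad's bay with no contact. I correct y by +1.4 mm and lower it.

Call:
drive_tool([
  [-0.05,0.14,-0.1,0,0,0,1],
  [-0.05,0.14,-0.3,0,0,0,1],
  [-0.05,0.14,-0.45,0,0,0,1],
  [-0.05,0.14,-0.55,0,0,0,1],
  [-0.05,0.14,-0.6,0,0,0,1],
  [-0.05,0.14,-0.6,0,0,0,1],
])

```text
clock: 9.22
eef_pos: [567.9, -344.5, 97.1]
tcp_rot: [0.753, 0.658, 0.0, 0.0]
contact_force: [-1.3, 1.2, 7.4]
grip_width: 39.1
```

Call:
drive_tool([
  [0,0,0,0,0,0,0.1],
  [0,0,0,0,0,0,-0.1],
  [0,0,0,0,0,0,-0.4],
  [0,0,0,0,0,0,-0.4],
  [0,0,0.8,0,0,0,-0.5],
  [0,0,3,0,0,0,-0.5],
  [0,0,7,0,0,0,-0.5],
  [0,0,11,0,0,0,-0.5],
  [0,0,14,0,0,0,-0.5],
  [0,0,16,0,0,0,-0.5],
  [0,0,16.5,0,0,0,-0.5],
  [0,0,16.5,0,0,0,-0.5],
])

```text
clock: 10.72
eef_pos: [567.5, -344.3, 260.4]
tcp_rot: [0.753, 0.658, -0.0, -0.0]
contact_force: [-0.1, 0.7, 0.4]
grip_width: 68.9
```

Run:
```python
from h import *
p,d,c=snap("wrist","w5");o=robot.get_obs();print(o["clock"],o["eef_pos"],o["contact_force"])
C=cloudc(d,c).reshape(-1,3)
q=C[(abs(C[:,0]-568)<30)&(abs(C[:,1]+343)<30)&(C[:,2]>136)&(C[:,2]<152)];print(len(q),q.mean(0),cv2.minEnclosingCircle(q[:,:2].astype(np.float32)))
```

```text
10.775 [ 567.2983176  -344.12518894  259.82037692] [-1.74602245  0.38972223  0.94383251]
1430 [ 567.12422848 -341.78529814  143.71294614] ((566.8635864257812, -342.6988830566406), 18.29496192932129)
```

View pics/w5.png

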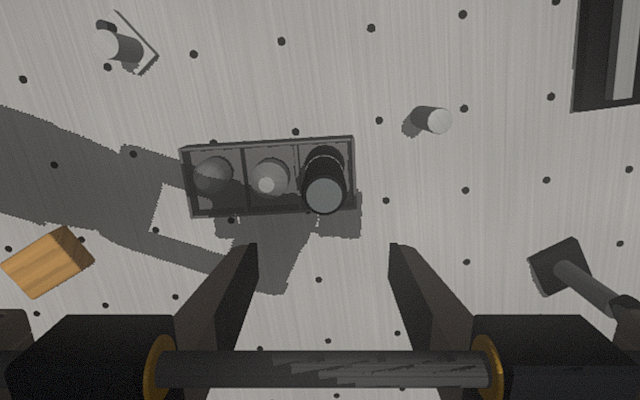

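The tube stands upright on the pad: its top is at wrist pixel (323,195), and the centre (567, -342.5) is within 1 mm of the pad centre. The objectives have not moved. Next is the guard, which I push with both fingertips from behind the handle.

Call:
drive_tool([
  [0.5,2.5,0,0,0,0,-0.2],
  [1.5,7,0,0,0,0,0.1],
  [2.5,12.5,0,0,0,0,0.1],
  [3.7,18,-0.5,0,0,0,0.1],
  [4.7,22.5,-2,0,0,0,0.1],
  [5.1,24.8,-5,0,0,0,0.1],
  [5.2,25.4,-9,0,0,0,0.1],
  [5.2,25.4,-12.5,0,0,0,0.1],
  [5.2,25.4,-15,0,0,0,0.1],
  [5.2,25.4,-16,0,0,0,0.1],
  [5.2,25.4,-16,0,0,0,0.1],
  [5.2,25.4,-16,0,0,0,0.1],
])

```text
clock: 12.28
eef_pos: [620.4, -90.3, 102.1]
tcp_rot: [0.753, 0.658, 0.0, 0.001]
contact_force: [-0.1, 0.4, 0.7]
grip_width: 41.3
```

Run:
```python
from h import *
p,d,c=snap("wrist","w6");o=robot.get_obs();print(o["clock"],o["eef_pos"],o["contact_force"],o["grip_width"])
```

```text
12.325 [620.55458124 -90.40006428 102.27195299] [0.33057935 0.62360791 0.57765687] 41.50307863100578
```

View pics/w6.png

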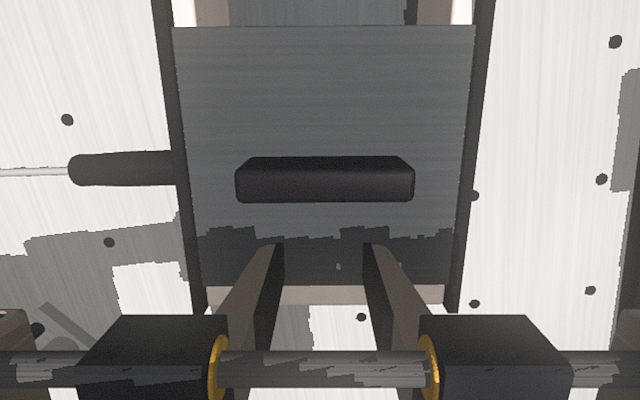

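The fingertips sit behind the handle at (325,180), centred on it, and the path ahead is clear. I push to just before the catch.

Call:
drive_tool([
  [0.13,1,-0.2,0,0,0,0.1],
  [0.32,2.4,-0.2,0,0,0,0.1],
  [0.46,3.5,-0.2,0,0,0,0.1],
  [0.65,5,-0.2,0,0,0,0.1],
  [0.9,6.8,-0.2,0,0,0,0.1],
  [1.16,8.8,-0.2,0,0,0,0.1],
  [1.42,10.8,-0.2,0,0,0,0.1],
  [1.65,12.5,-0.2,0,0,0,0.1],
  [1.8,13.7,-0.2,0,0,0,0.1],
  [1.86,14.1,-0.2,0,0,0,0.1],
  [1.86,14.1,-0.2,0,0,0,0.1],
])

```text
clock: 13.7
eef_pos: [638.5, 50.9, 99.0]
tcp_rot: [0.753, 0.658, 0.0, -0.0]
contact_force: [-0.3, -0.4, -0.2]
grip_width: 41.2
```

Run:
```python
from h import *
p,d,c=snap("wrist","w7");o=robot.get_obs();print(o["clock"],o["eef_pos"],o["contact_force"],o["grip_width"])
C=cloudc(d,c).reshape(-1,3)
q=C[(abs(C[:,0]-642)<60)&(abs(C[:,1]-78)<60)&(C[:,2]>116)&(C[:,2]<128)];r=cv2.minAreaRect(q[:,:2].astype(np.float32));print(len(q),r)
u=np.array([.1305,.9914]);print("travel",(np.array(r[0])-[625.5,-45.4])@u)
```

```text
13.75 [638.51802785  50.5612419   99.03207835] [ 0.97464024 -0.32849197 -0.20893297] 41.42271209602737
6889 ((639.2349243164062, 58.64476013183594), (38.22024917602539, 79.91414642333984), 82.980712890625)
travel 104.94238281799316
```

View pics/w7.png

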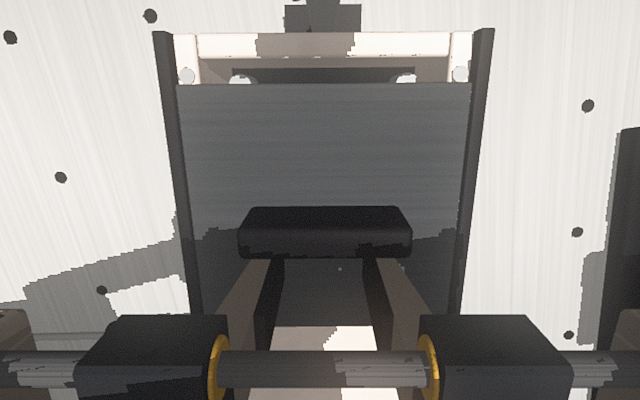

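The guard has travelled about 116 mm, with its leading edge at row 84 and a gap still open ahead of it. I push on slowly through the catch.

Call:
drive_tool([
  [0.07,0.5,0,0,0,0,0.1],
  [0.13,1,0,0,0,0,0.1],
  [0.18,1.4,0,0,0,0,0.1],
  [0.22,1.7,0,0,0,0,0.1],
  [0.25,1.9,0,0,0,0,0.1],
  [0.26,2.0,0,0,0,0,0.1],
  [0.26,2.0,0,0,0,0,0.1],
])

```text
clock: 14.62
eef_pos: [640.4, 66.2, 99.2]
tcp_rot: [0.752, 0.659, -0.003, 0.002]
contact_force: [-1.9, -21.9, 4.1]
grip_width: 41.3
```

```bash
cat > tr.py <<'E'
from h import *
import sys
p,d,c=snap("wrist",sys.argv[1]);o=robot.get_obs();print(o["clock"],o["eef_pos"],o["contact_force"],o["grip_width"])
C=cloudc(d,c).reshape(-1,3)
u=np.array([.1305,.9914]);v=np.array([.9914,-.1305])
q=C[(C[:,2]>117)&(C[:,2]<127)];r=(q[:,:2]-[625.5,-45.4]);a=r@u;b=r@v
m=(abs(b)<36)&(a>90)&(a<165);print("far edge travel",np.percentile(a[m],99)-8,"mid-gap", [np.median(a[(abs(b)<12)&m]), np.percentile(a[(abs(b)<12)&m],[2,98])])
E
python3 tr.py w8
```

```text
14.675 [640.43895553  66.16192781  99.11076203] [ -1.15272893 -22.9334974    4.63153754] 41.32988890852321
far edge travel 129.70670003739667 mid-gap [np.float64(131.09567057916132), array([122.60574957, 137.58057035])]
```

View pics/w8.png

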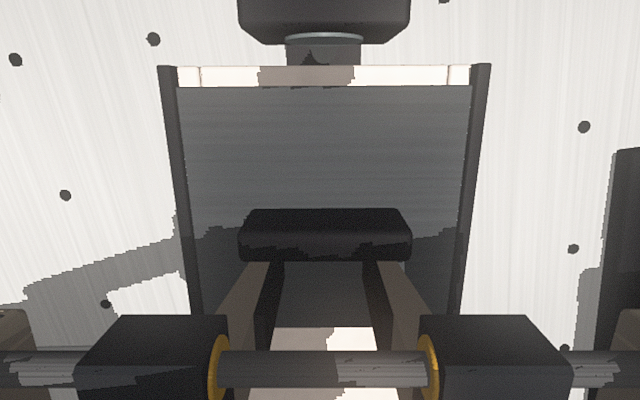

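Run:
```python
from h import *
z=np.load("pics/w8.npz");c={"camera_matrix":z["K"],"R":z["R"],"t":z["t"]}
u=np.array([.1305,.9914])
def yb(P): return (P[:2]-[625.5,-45.4])@u-70
A=unproj("wrist",325,86,86,c);B=unproj("wrist",325,66,78,c);H=unproj("wrist",325,208,122,c)
print("guard edge",yb(A),"wall outer",yb(B),"handle far edge",yb(H), "detector near face expected 150")
z=np.load("pics/w2.npz");c2={"camera_matrix":z["K"],"R":z["R"],"t":z["t"]}
cv2.imwrite("pics/w2c.png",cv2.resize(z["p"][85:360,235:400,::-1],None,fx=2.15,fy=2.15,interpolation=cv2.INTER_CUBIC))
d=z["d"];C=cloudc(d,c2).reshape(-1,3)
r=(C[:,:2]-[625.5,-45.4]);a=r@u-70;b=r@np.array([.9914,-.1305])
m=(C[:,2]>70)&(C[:,2]<84)&(abs(b)<55)&(a>100)&(a<170);print("wall y pctl",np.percentile(a[m],[2,50,98]))
m=(C[:,2]>82)&(C[:,2]<92)&(abs(b)<60)&(a>-160)&(a<30);print("guard parked y",np.percentile(a[m],[1,99]))
m=(C[:,2]>160)&(C[:,2]<175)&(abs(b)<40);print("det y",np.percentile(a[m],[1,99]))
```

```text
guard edge 129.218939028727 wall outer 138.78986179903578 handle far edge 78.64294442744787 detector near face expected 150
wall y pctl [127.47466958 132.01867303 138.56042701]
guard parked y [-139.39344144   -1.54048333]
det y [142.26863132 161.5393878 ]
```

Relative to the box, the wall's outer edge (150 mm) measures 138.8 and the guard edge measures 129.2. The guard edge is therefore at about 140, fully shut, because the guard started about 10 mm open. The 22 N is the end stop. I back off and check that it stays.

Call:
drive_tool([
  [-0.07,-0.5,0,0,0,0,0.1],
  [-0.2,-1.5,0,0,0,0,0.1],
  [-0.4,-3,0,0,0,0,0.1],
  [-0.46,-3.5,1,0,0,0,0.1],
  [-0.46,-3.5,4,0,0,0,0.1],
  [-0.46,-3.5,8,0,0,0,0.1],
  [-0.46,-3.5,12,0,0,0,0.1],
  [-0.46,-3.5,15,0,0,0,0.1],
  [-0.46,-3.5,16,0,0,0,0.1],
  [-0.46,-3.5,16,0,0,0,0.1],
])

```text
clock: 15.92
eef_pos: [636.5, 35.6, 259.3]
tcp_rot: [0.753, 0.658, 0.0, 0.0]
contact_force: [0.2, 0.3, -0.6]
grip_width: 41.3
```

```bash
python3 tr.py w9
python3 - <<'E'
from h import *
z=np.load("pics/w9.npz");c2={"camera_matrix":z["K"],"R":z["R"],"t":z["t"]}
u=np.array([.1305,.9914])
C=cloudc(z["d"],c2).reshape(-1,3)
r=(C[:,:2]-[625.5,-45.4]);a=r@u-70;b=r@np.array([.9914,-.1305])
for lo in range(116,146,3):
    m=(abs(b)>30)&(abs(b)<60)&(a>lo)&(a<lo+3)&(C[:,2]>40);print(lo,m.sum(),C[m,2].mean() if m.any() else '')
E
```

```text
15.975 [635.92492809  35.54019359 258.28107978] [-0.54937766 -1.52732608 -0.79253777] 41.034230563187805
far edge travel 129.06907711079958 mid-gap [np.float64(129.72906173396734), array([121.88107228, 137.07062101])]
116 231 85.52057041258598
119 231 85.52936987695028
122 242 85.59400235250368
125 243 85.60566477162192
128 179 81.00304806528878
131 232 77.48094691217406
134 230 77.55744652290956
137 160 76.75237409694135
140 0 
143 0
```

View pics/w9.png

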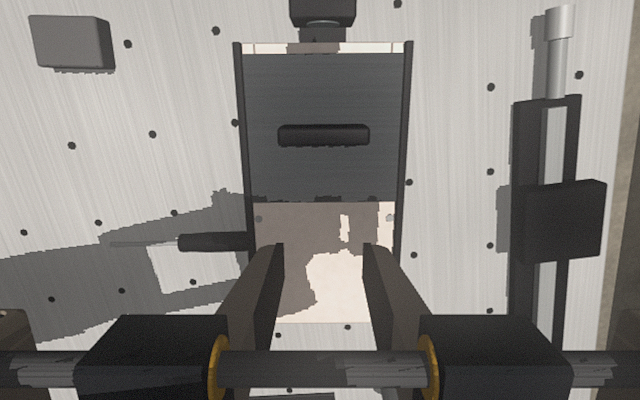

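The guard is still shut. Its edge is at row 54 with only the wall's white strip beyond it, no well gap is visible, and the surface drops straight from guard top to wall top. I go to the dial.

Call:
drive_tool([
  [-0.6,1.3,0,0,0,0.05,0],
  [-2.2,4.8,0,0,0,0.15,0],
  [-4.5,9.5,0,0,0,0.3,0],
  [-6.9,14.5,0,0,0,0.44,0],
  [-9.3,19.6,0,0,0,0.58,0],
  [-11.7,24.6,0,0,0,0.72,0],
  [-13.8,29,0,0,0,0.84,0],
  [-14.9,31.4,0,0,0,0.909,0],
  [-14.9,31.4,0,0,0,0.909,0],
  [-14.9,31.4,0,0,0,0.909,0],
])

```text
clock: 17.23
eef_pos: [487.0, 349.1, 258.3]
tcp_rot: [0.387, 0.922, -0.001, -0.0]
contact_force: [-0.3, -0.1, 0.2]
grip_width: 45.7
```

```bash
cat > dial.py <<'E'
from h import *
import sys
p,d,c=snap("wrist",sys.argv[1]);o=robot.get_obs();print(o["clock"],o["eef_pos"],o["q"][5],o["grip_width"],o["moment"])
x,y,zz,w=o["tcp_rot"];print("jaw yaw",np.degrees(np.arctan2(2*y*y-1,2*x*y)))
C=cloudc(d,c).reshape(-1,3)
def R(n,cx,cy,r,zl,zh):
    q=C[(np.hypot(C[:,0]-cx,C[:,1]-cy)<r)&(C[:,2]>zl)&(C[:,2]<zh)]
    print(n,len(q),cv2.minAreaRect(q[:,:2].astype(np.float32)) if len(q)>3 else '')
R("bar",487,350,48,100,112);R("disc",487,350,42,68,78);R("lamp",522,351,120,54,65);R("eyep",589,341,28,98,112)
E
python3 dial.py w10
```

```text
17.275 [487.3375912  348.77229935 258.54854636] -0.15532713326531192 45.95177095852005 [-0.0441244   0.02175351  0.02102214]
jaw yaw 44.35891534982562
bar 1167 ((486.9803466796875, 349.3150329589844), (15.411882400512695, 68.09899139404297), 44.82238006591797)
disc 2591 ((486.76715087890625, 349.8528747558594), (70.46737670898438, 69.6778564453125), 44.44938659667969)
lamp 11143 ((522.01171875, 350.55450439453125), (189.42298889160156, 105.26009368896484), 2.1309401988983154)
eyep 204 ((589.0054931640625, 351.6680908203125), (10.968395233154297, 33.01374435424805), 87.76132202148438)
```

View pics/w10.png

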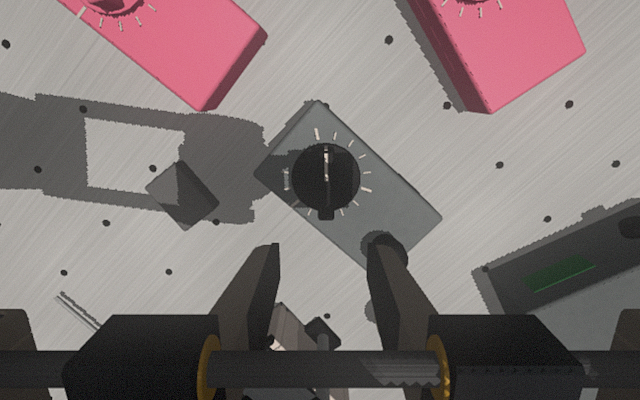

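The dial's bar is at wrist pixel (326,180), the pointer end is up, and the jaws line up across the bar. I descend and grip.

Call:
drive_tool([
  [0,0.06,-1.5,0,0,0,0],
  [0,0.06,-5,0,0,0,0],
  [0,0.06,-9,0,0,0,0],
  [0,0.06,-12.5,0,0,0,0],
  [0,0.06,-15.5,0,0,0,0],
  [0,0.06,-17.3,0,0,0,0],
  [0,0.06,-17.8,0,0,0,0],
  [0,0.06,-17.8,0,0,0,0],
  [0,0.06,-17.8,0,0,0,0.3],
  [0,0.06,-17.8,0,0,0,0.5],
  [0,0.06,-17.8,0,0,0,0.6],
  [0,0.06,-17.8,0,0,0,1],
  [0,0.06,-17.8,0,0,0,1],
  [0,0.06,-17.8,0,0,0,1],
])

```text
clock: 19.02
eef_pos: [488.4, 351.0, 81.6]
tcp_rot: [0.388, 0.922, 0.001, 0.001]
contact_force: [3.4, 4.1, 1.3]
grip_width: 16.1
```

```bash
python3 dial.py w11; python3 -c "
from h import *
print(robot.get_obs()['contact_force'])"
```

```text
19.075 [488.35200863 351.02880612  81.63136184] -0.15450591319760623 15.282877594455165 [ 0.56929451 -0.53660004 -0.02013713]
jaw yaw 44.403911146949895
bar 5255 ((484.4241943359375, 348.7898864746094), (42.49732208251953, 66.93354034423828), 24.265615463256836)
disc 4845 ((483.90203857421875, 351.7108154296875), (71.14490509033203, 63.295631408691406), 67.7821044921875)
lamp 23756 ((522.38671875, 351.501953125), (189.58355712890625, 104.29757690429688), 2.165961265563965)
eyep 0 
[2.75941718 3.54229646 0.71594536]
```

View pics/w11.png

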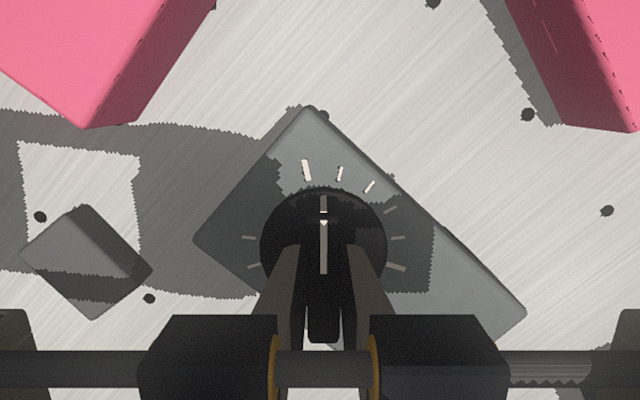

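The bar is gripped (opening 16 mm) with the pointer between ticks 0 and 1. I turn clockwise about 60 deg, to click 3, re-centring slightly on the axis.

Call:
drive_tool([
  [0.1,0.12,0,0,0,0,1],
  [0.1,0.12,0,0,0,-0.08,1],
  [0.1,0.12,0,0,0,-0.17,1],
  [0.1,0.12,0,0,0,-0.26,1],
  [0.1,0.12,0,0,0,-0.35,1],
  [0.1,0.12,0,0,0,-0.44,1],
  [0.1,0.12,0,0,0,-0.53,1],
  [0.1,0.12,0,0,0,-0.62,1],
  [0.1,0.12,0,0,0,-0.71,1],
  [0.1,0.12,0,0,0,-0.8,1],
  [0.1,0.12,0,0,0,-0.89,1],
  [0.1,0.12,0,0,0,-0.97,1],
  [0.1,0.12,0,0,0,-1.03,1],
  [0.1,0.12,0,0,0,-1.05,1],
  [0.1,0.12,0,0,0,-1.05,1],
  [0.1,0.12,0,0,0,-1.05,1],
])

```text
clock: 21.08
eef_pos: [488.7, 351.2, 81.6]
tcp_rot: [0.797, 0.604, 0.0, 0.0]
contact_force: [1.9, -0.3, 5.6]
grip_width: 15.8
```

```bash
python3 dial.py w12; python3 -c "
from h import *
print(robot.get_obs()['contact_force'])"
```

```text
21.125 [488.72728711 351.22184925  81.57811052] 0.895666188148747 15.941303975467353 [-0.22415433 -0.10127208 -0.02378229]
jaw yaw -15.721310779775125
bar 5246 ((490.8409729003906, 350.7452697753906), (42.46818161010742, 66.78851318359375), 4.354709148406982)
disc 4823 ((490.0033264160156, 359.8379211425781), (52.06983184814453, 70.98877716064453), 74.64318084716797)
lamp 35466 ((522.5270385742188, 351.5618896484375), (189.11378479003906, 105.06016540527344), 2.222958564758301)
eyep 4746 ((589.1934204101562, 340.54949951171875), (37.199066162109375, 36.12107849121094), 30.91352653503418)
[2.28761275 0.25515634 5.15476041]
```

View pics/w12.png

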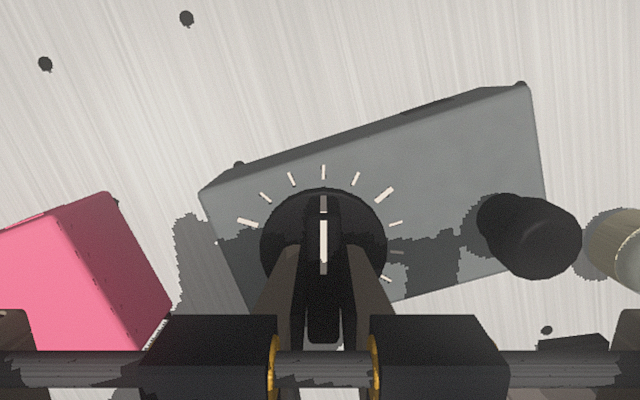

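The pointer is at tick 3: long tick 0 at (247,222), then ticks 1 and 2, and tick 3 at (323,171) directly ahead, with long tick 5 at (384,194). I continue to click 6.

Call:
drive_tool([
  [0,0,0,0,0,-0.08,1],
  [0,0,0,0,0,-0.17,1],
  [0,0,0,0,0,-0.26,1],
  [0,0,0,0,0,-0.35,1],
  [0,0,0,0,0,-0.44,1],
  [0,0,0,0,0,-0.53,1],
  [0,0,0,0,0,-0.62,1],
  [0,0,0,0,0,-0.71,1],
  [0,0,0,0,0,-0.8,1],
  [0,0,0,0,0,-0.89,1],
  [0,0,0,0,0,-0.98,1],
  [0,0,0,0,0,-1.07,1],
  [0,0,0,0,0,-1.16,1],
  [0,0,0,0,0,-1.22,1],
  [0,0,0,0,0,-1.25,1],
  [0,0,0,0,0,-1.25,1],
  [0,0,0,0,0,-1.25,1],
])

```text
clock: 23.25
eef_pos: [489.0, 350.9, 81.6]
tcp_rot: [1.0, 0.023, 0.0, 0.0]
contact_force: [2.8, -2.4, 5.6]
grip_width: 15.9
```

```bash
python3 dial.py w13; python3 -c "
from h import *
print(robot.get_obs()['contact_force'])"
```

```text
23.3 [488.9849335  350.92030613  81.60992642] 2.1457976639246548 15.513882290148473 [-0.38340103 -0.37668536 -0.12864359]
jaw yaw -87.34127860805582
bar 5257 ((489.282958984375, 347.5703125), (66.94648742675781, 42.043006896972656), 22.6530704498291)
disc 4852 ((491.802001953125, 352.3255615234375), (62.45618438720703, 71.41100311279297), 25.921649932861328)
lamp 37723 ((522.165283203125, 351.7697448730469), (187.37051391601562, 105.45541381835938), 2.1700079441070557)
eyep 7370 ((589.0819091796875, 339.2945251464844), (35.309932708740234, 36.81248092651367), 2.464370012283325)
[ 3.15857766 -1.40828716  4.57010373]
```

View pics/w13.png

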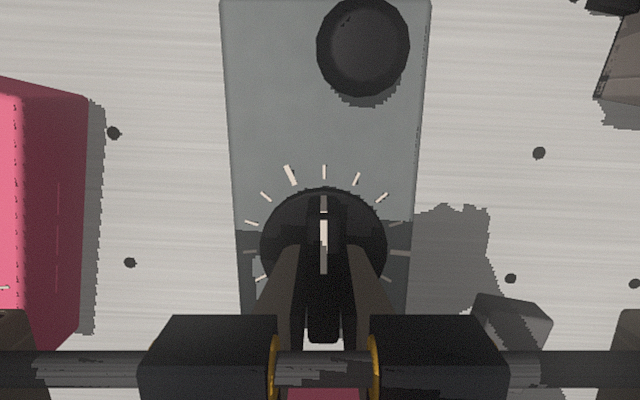

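The pointer is at tick 6, at (323,171), one past long tick 5 at (290,175). I make the last click slowly and stop about 1 deg short so the detent finishes it.

Call:
drive_tool([
  [0,0,0,0,0,-0.05,1],
  [0,0,0,0,0,-0.1,1],
  [0,0,0,0,0,-0.15,1],
  [0,0,0,0,0,-0.2,1],
  [0,0,0,0,0,-0.25,1],
  [0,0,0,0,0,-0.3,1],
  [0,0,0,0,0,-0.34,1],
  [0,0,0,0,0,-0.37,1],
  [0,0,0,0,0,-0.39,1],
  [0,0,0,0,0,-0.405,1],
  [0,0,0,0,0,-0.405,1],
  [0,0,0,0,0,-0.405,1],
])

```text
clock: 24.8
eef_pos: [488.9, 350.8, 81.6]
tcp_rot: [0.984, -0.178, 0.0, 0.0]
contact_force: [2.9, -3.5, 6.0]
grip_width: 15.8
```

```bash
python3 dial.py w14|head -2; python3 -c "
from h import *
print(robot.get_obs()['contact_force'])"
```

```text
24.85 [488.95463595 350.7589069   81.55600865] 2.550921355645533 15.831272268899639 [-0.49065185 -0.37511774 -0.15999186]
jaw yaw -110.55846435920249
[ 3.20861176 -2.79183844  5.11991041]
```

View pics/w14.png

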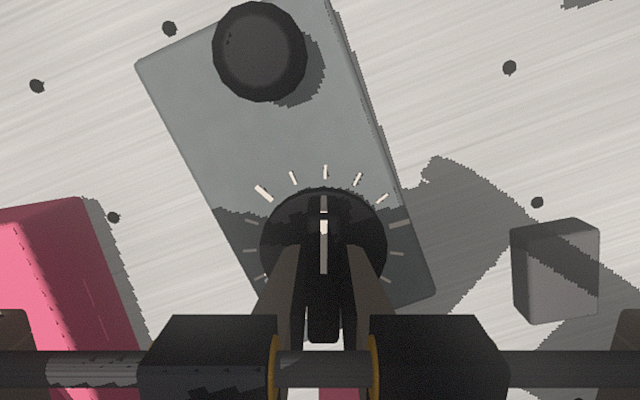

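The pointer is at tick 7 at (325,171), with long tick 5 at (263,193) and tick 6 at (293,178). I release and lift.

Call:
drive_tool([
  [0,0,0,0,0,0,0.4],
  [0,0,0,0,0,0,0.2],
  [0,0,0,0,0,0,0.1],
  [0,0,0,0,0,0,0.1],
  [0,0,0.5,0,0,0,0.1],
  [0,0,3,0,0,0,0.1],
  [0,0,7,0,0,0,0.1],
  [0,0,11,0,0,0,0.1],
  [0,0,15,0,0,0,0.1],
  [0,0,18,0,0,0,0.1],
  [0,0,19,0,0,0,0.1],
  [0,0,19,0,0,0,0.1],
])

```text
clock: 26.35
eef_pos: [488.4, 351.4, 271.1]
tcp_rot: [0.984, -0.179, 0.0, -0.0]
contact_force: [-0.2, 0.6, 0.4]
grip_width: 41.6
```

```bash
python3 dial.py w15
python3 - <<'E'
from h import *
z=np.load("pics/w15.npz");p=z["p"];c={"camera_matrix":z["K"],"R":z["R"],"t":z["t"]}
q=proj("wrist",[487.5,350,80],c)[0].astype(int);print(q)
x,y=max(q[0]-65,0),max(q[1]-60,0);cv2.imwrite("pics/w15c.png",cv2.resize(p[y:y+110,x:x+130,::-1],None,fx=5,fy=5,interpolation=cv2.INTER_CUBIC))
p,d,c=snap("scene","s15");p2,d2,c2=snap("top","t15")
E
```

```text
26.4 [487.98664193 351.1082254  270.1189763 ] 2.551197897578518 41.19761847148531 [0.02396409 0.15381028 0.00075291]
jaw yaw -110.58249579899588
bar 1100 ((488.17291259765625, 350.27935791015625), (15.975714683532715, 67.7144775390625), 68.19778442382812)
disc 2429 ((488.0915832519531, 350.4545593261719), (70.61747741699219, 69.7444839477539), 70.27227020263672)
lamp 12289 ((522.3944091796875, 352.09283447265625), (189.82322692871094, 105.24817657470703), 2.1654884815216064)
eyep 1403 ((589.6301879882812, 339.3194274902344), (36.43776321411133, 36.673118591308594), 69.44303131103516)
[323 177]
```

View pics/w15c.png

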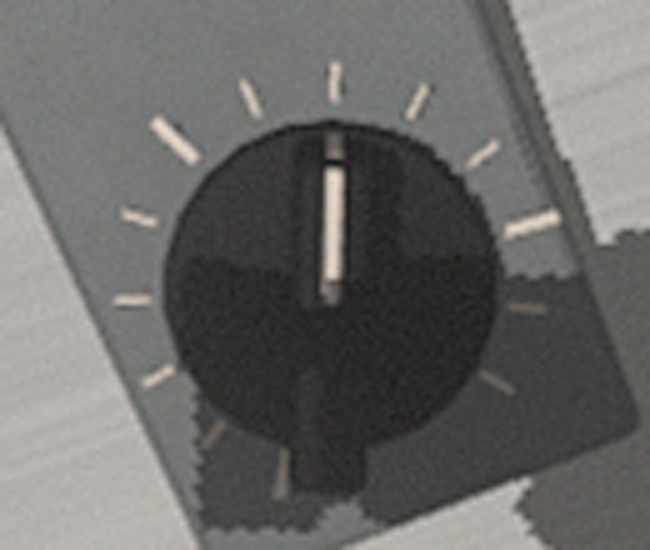

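View pics/t15.png

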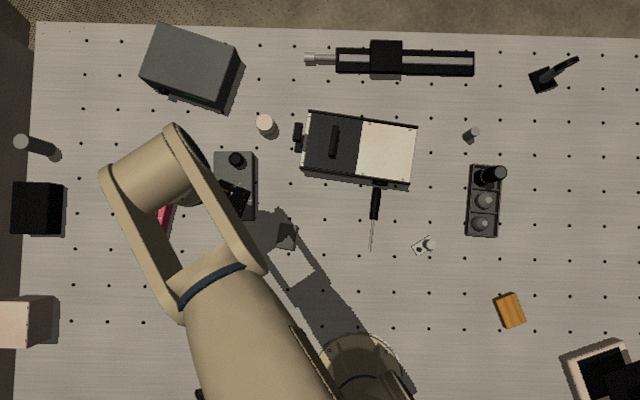

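View pics/s15.png

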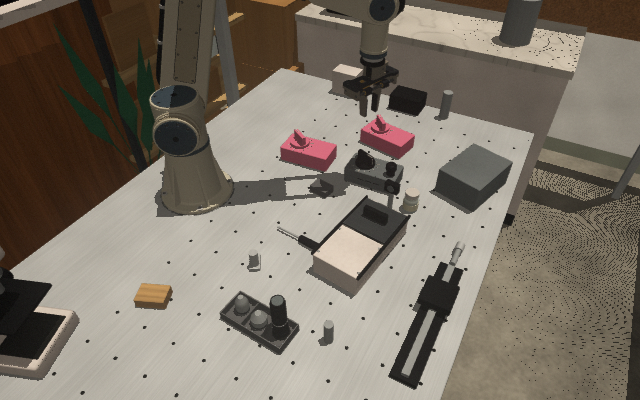

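The dial reads setting 7: bar -21.8 deg, minus box yaw 2.2 deg, gives -24.0 deg. In the crop, long tick 5 is at (175,140), tick 6 at (250,98) and tick 7 at (335,82), where the white line points. The top view shows the guard over the well, the tube upright at (497,172), and the bystanders in place. I hand the job in.

```bash
python3 -c "
from bench import robot
print(robot.sign_off())"
```

```text
the job is handed in; nothing more can be done
None
```

The bench is ready and the job is handed in at about 26.5 s of the 72 s allowed. I moved the tube to the pad first, then shut the guard, then turned the dial in one grasp.

- **Tube:** it stands upright on the pad. Its centre measures about 1 mm from the pad's centre.
- **Guard:** it is fully shut and held. The push force rose to about 22 N, well above the catch's 6–8 N, which means it reached the end stop. It did not spring back when I let go. My travel reading was only 130 mm because the guard started about 10 mm forward of parked. Measured against the box's end wall, its edge is at about 140 mm.
- **Dial:** it started balanced between clicks 0 and 1. I checked it by eye at clicks 3, 6 and 7, and after I let go the pointer measured -24.0 deg to the box, which is setting 7. The tool stopped about 1 deg short of click 7 and the detent finished it, so I saw no sign of it going past.
- **Everything else:** the objectives, eyepiece, jar, post, driver, filter case and clamp looked unmoved in the last top and scene pictures. I only measured the eyepiece.

The cameras disagreed by 2–4 mm, so I used the wrist camera's values.

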